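# Load the idler block and hold the feed tensioner back

## Robot

A 7-joint arm with a two-finger parallel gripper is mounted at the origin on the work surface. World frame = base frame: x ahead of the robot, y to its left, z up, the work surface at z = 0. Lengths are in m, angles in rad, forces in N, time in s.
With the tool pointing down it reaches from about 0.425 to 1.025 m from the base axis. Payload 9.4 kg.
Tool frame: the origin (TCP) lies on the front face of the gripper's body, between the roots of the fingers; the fingertips stand 73 mm ahead of it and the grasp point (between the pads) lies 54 mm ahead of it (robot.finger_overhang is the z of the fingertips in the tool frame, in m); z points along the fingers, y is the line along which they close (so a half turn about z gives the same grasp; the last joint's range is limited). The gripper opens to 85 mm and grips with 20 to 120 N. Pads are 22 mm wide; open, the fingers measure 114 mm over their backs; the gripper's body (76 mm by 85 mm) begins 54 mm behind the grasp point. The pads swing forward as they close: fully open they stand 13 mm farther back than shut.
Start: joints at [1.243, 0.599, -0.003, 1.599, 0.002, 0.943, -0.08], TCP at [0.18, -0.702, 0.304] pointing down, gripper open.
Joint ranges: [-2.57, 2.57], [-0.35, 1.97], [-1.29, 1.29], [0.11, 2.56], [-1.05, 4.19], [0.11, 1.86], [-2.63, 2.63]. Speed limits (rad/s): [2.22, 2.22, 3.01, 3.01, 3.14, 3.14, 3.14].

## Interface

Orientations are given as a unit quaternion [w, x, y, z].
In Python, from workcell import robot, get_image gives the robot as it stands. The module is installed in compiled form; this text tells all that it offers.
- The arm moves only by the tool jog_arm, never from a script. Its argument "moves" is a list of rows, each a list of 4 numbers: the shift along the tool's x, y, z in cm, then the turn about the tool's z in degrees. In form: [[dx, dy, dz, roll], ...]. A call has 1 to 8 rows; each row shifts and turns the commanded pose from where the row before left it, along the tool's axes as they then stand; what a row does not reach is not made up. A row lasts 1/12 s, in which the tool goes at most 41.7 mm and 7.16 degrees, less where a joint would pass 70% of its speed; a pose out of reach is approached as far as the arm can. A call is refused whole if a number of a shift passes 4.17 or a number of a turn 7.16, either way. A call with a gripper value outside its range is refused whole. "fingers" is the closure, from 0 (fully open) to 1 (shut), set as the call begins (left out, the last holds). The fingers move at their own pace and stop on an object; "force" is the grip in N (left out, the last holds). Time passes only in rows, so rows that do not move let the fingers close. It gives the time, the measured TCP pose, the force, the opening and the grip force at its end, in the units of the state.
- robot.get_state(): the state, without advancing time (a new reading comes with each control period).
- get_image(name): name is "scene" or "top" or "wrist"; returns a dict with "frame" (384x512x3 uint8, blue, green, red), "depth" (384x512 float32, m along the optical axis (not along the pixel's ray), 0 where there is no reading), "fx", "fy", "cx", "cy" (pixels), "cam_to_world" (4x4, takes a point from camera to world coordinates). Camera axes: x right, y down, z forward; pixel columns grow to the right and rows downward; lengths in m; the calibration is good to about 2 mm. A picture is of the moment at which its call begins.
- robot.finish_job(): hands the job in; it is judged then, once.
The state is a dict: "time": time; "joint_positions": joint angles; "joint_vel": joint speeds; "joint_efforts": joint torques, N m; "tcp_pos": TCP position; "ee_rot": TCP orientation; "wrist_force": force on the tool from outside, world axes, zero at the start; "wrist_torque": the same for the moment, N m; "opening": finger opening in m; "gripper_force": force on a finger pad.
Only numpy, scipy, OpenCV 4.12 (cv2) and the standard library are available. Lean on these libraries where they do the work, as an engineer would, in place of code of your own. Each camera call takes 0.05 s, during which the arm holds its last target. There are 200 camera calls.

## Task

Set the loose idler block into its pocket on the tape-feed fixture, flat on the plate with its tab in the pocket's notch, and let go of it. Then, with the fingers, push the sprung tensioner arm back past its ratchet click, on until it is against its rear stop, and finish while holding it pressed there: do not let go at the end. Leave the other things on the bench alone.

Things in the scene. Friction and masses are not known exactly. Their poses are not given: they have to be found in the camera images.
- fixture: bolted-down tape-feed fixture: aluminium plate 180 (x) x 270 (y) mm, 10 mm thick, bench at z=0. Origin on the bench 15 mm to +y of the plate's middle; its y edges lie at -150 and +120 mm, x edges at -90 and +90 mm. It carries the pocket (near left), the tensioner arm on its pivot, the pawl slider (far left) and stop pins
- pocket (a point): centre of the pocket's floor, on the plate's top, axes as the fixture's (fixture x -45, y +55, z 10 mm). Grey walls 10 mm tall and 5 mm thick leave 50 (x) x 42 (y) mm inside; the middle of the wall on the -x side has a notch 20 mm wide, open at the top
- notch (a point): point on the plate's top in the notch, 30 mm to -x of the pocket's centre
- idler_block: loose upright aluminium block 44 (x) x 36 (y) x 44 mm tall, about 0.16 kg; on top a black spool with steel flanges, 30 mm across, up to 62 mm. A foot tab 14 mm wide, 10 mm tall, sticks 14 mm out of its +x end. Origin under the 44 x 36 block's centre. Seats with its +x along the fixture's -x, 3 mm play all round. Grip the 36 mm width, fingertips 14 mm or more above its underside to clear the pocket
- tab (a point): point in the tab at the block's underside, 30 mm to +x of the block's origin
- pivot (a point): tensioner pivot axis (vertical) at the plate's top, axes as the fixture's (fixture x +30, y 0, z 10 mm)
- tensioner (a joint): tensioner arm angle, rad: 0 sprung forward (arm points from pivot at -110 deg from the fixture's +x), 0.75 on its rear stop; positive is counter-clockwise from above, paddle going to fixture +x. Push at the paddle: about 4 N at 0, 10 N at 0.75, plus 2 to 3 N from 0.25 rad while its tail lifts the pawl. Pawl clicks in at about 0.5; let go later, the arm comes back only to about 0.5
- paddle (a point): centre of the upright dark steel paddle at the arm's end, 120 mm from the pivot, 60 mm above the bench. The paddle is a plate 40 mm along the arm (point x), 12 mm thick (point y, the direction of the push, horizontal) and from 28 to 80 mm above the bench; free space on both sides. The arm's bar below it is 22 mm wide and its top is 34 mm above the bench
- pawl (a joint): sprung pawl slider, m: 0 fully forward, grows to 0.014 as the tooth pushes it back; it works by itself and need not be touched
- guide_block: bystander: plain aluminium block 50 x 36 x 30 mm with two short steel pins on top, no tab; origin under its centre
- spare_roller: bystander: small steel roller, 22 mm across, 22 mm tall, standing loose on the fixture plate; origin under its centre
- cap_ring: bystander: red plastic ring, 64 mm across, 16 mm tall
- spray_bottle: bystander: clear bottle with white cap, 68 mm across, 190 mm tall
- tub: bystander: open white tub, about 104 mm across, 110 mm tall
- sealant_cartridge: bystander: aluminium cartridge standing upright, 50 mm across, 215 mm tall
- driver: bystander: screwdriver with black handle lying on the bench

How it is judged:
On the way, in this order (a step that is already met when the one before it is completed fails the run):
1. the idler block sits in the pocket, tab in the notch, and is let go (horizontal distance between idler_block and pocket below 0.006 m and horizontal distance between tab and notch below 0.008 m and z of idler_block in the frame of pocket between -0.004 and 0.004 m and angle between idler_block's own z axis and vertical below 0.08 rad and contact force between each of the arm, the fingers and idler_block below 0.2 N), for 0.2 s.
2. the tensioner arm has passed the click: the pawl has dropped in behind its tooth (value of joint tensioner above 0.54 rad and value of joint pawl below 0.004 m), for 0.1 s.
At the end, for the whole second after the job is handed in: Block untouched in the pocket: within 6 mm of its centre, tab within 8 mm of the notch point, flat (4 mm, 0.08 rad). Tensioner still and past 0.67 rad (the pawl alone leaves it near 0.5), pawl dropped (under 4 mm), fingers pressing on the tensioner with over 2 N (all of step 1 and value of joint tensioner above 0.67 rad and velocity of joint tensioner between -0.1 and 0.1 rad/s and value of joint pawl below 0.004 m and contact force between the fingers and tensioner above 2 N); the arm keeps its last pose, push and grip.
It fails at once if a bystander was moved more than 40 mm (distance of any of guide_block, spare_roller, cap_ring, spray_bottle, tub, sealant_cartridge, driver from where it was at the start of the episode above 0.04 m).
It also fails if it takes over 53 s, if anything falls off the work surface, if the arm or the gripper's body presses on something with over 40 N, if the wrist force passes 120 N, or if a joint passes its speed limit or range.

## Working session

There is one attempt and no reset: what is moved stays moved. The work goes in short steps, Python scripts to look and compute and a tool call to move; the robot and the scene stay as the last step left them, time stands still between calls to the robot, and variables do not carry over. Pictures are saved under pics/ and viewed, at most 10 in all, crops included, and the job is handed in when it is done.

Besides the shell and the picture viewer there is one more tool, called by a JSON object that holds its "api" and its "payload", one argument or row to a line. jog_arm: Moves the arm, as the interface text tells. Its arguments: {"type":"object","properties":{"moves":{"type":"array","items":{"type":"array","items":{"type":"number"}}},"fingers":{"type":"number"},"force":{"type":"number"}},"required":["moves"]}

```bash
mkdir -p pics; cat > h.py <<'E'
import numpy as np, cv2
from workcell import robot, get_image
def pts(im):
    d=im["depth"]; v,u=np.mgrid[:384,:512]
    P=np.stack([(u-im["cx"])/im["fx"]*d,(v-im["cy"])/im["fy"]*d,d,np.ones_like(d)],-1)@im["cam_to_world"].T
    P[d==0]=np.nan
    return P[...,:3]
def onz(im,u,v,z):
    T=im["cam_to_world"]; r=T[:3,:3]@np.array([(u-im["cx"])/im["fx"],(v-im["cy"])/im["fy"],1]); o=T[:3,3]
    return o+r*(z-o[2])/r[2]
E
python3 - <<'E'
from h import *
import pickle
for n in ("top","scene"):
    im=get_image(n); cv2.imwrite(f"pics/{n}0.png",cv2.resize(im["frame"],(800,600))); pickle.dump(im,open(n+"0.pkl","wb"))
    print(n,im["fx"],im["cam_to_world"].round(3).tolist())
s=robot.get_state(); print(s)
E
```

```text
top 392.1410479379239 [[-0.007, -0.977, 0.215, 0.341], [-1.0, 0.008, 0.003, -0.004], [-0.005, -0.215, -0.977, 1.127], [0.0, 0.0, 0.0, 1.0]]
scene 432.8633133610785 [[0.23, 0.766, -0.6, 1.46], [0.973, -0.178, 0.146, -0.227], [0.005, -0.618, -0.786, 1.234], [0.0, 0.0, 0.0, 1.0]]
{'time': 0.1, 'joint_positions': array([ 1.24325271,  0.6000841 , -0.00255683,  1.60005355,  0.001807  ,
        0.94289863, -0.07982359]), 'joint_vel': array([ 3.80047628e-04, -3.39954190e-03, -5.55896680e-04, -1.65430789e-03,
       -7.23056718e-05, -3.59753593e-04, -1.39231166e-03]), 'joint_efforts': array([ 3.81973325e-03, -7.77990389e+01,  1.56959306e+00, -2.58622491e+01,
        1.26901307e-02,  5.53002348e-03, -4.98396503e-05]), 'tcp_pos': array([ 0.17988389, -0.70199835,  0.30307358]), 'ee_rot': array([-7.03810892e-04,  9.92141596e-01,  1.25118082e-01, -1.55186077e-04]), 'wrist_force': array([0.74079962, 0.81052806, 0.62257749]), 'wrist_torque': array([-0.04083152,  0.01160026, -0.03648733]), 'gripper_force': 0.0, 'opening': 0.08527430587075398}
```

View pics/top0.png

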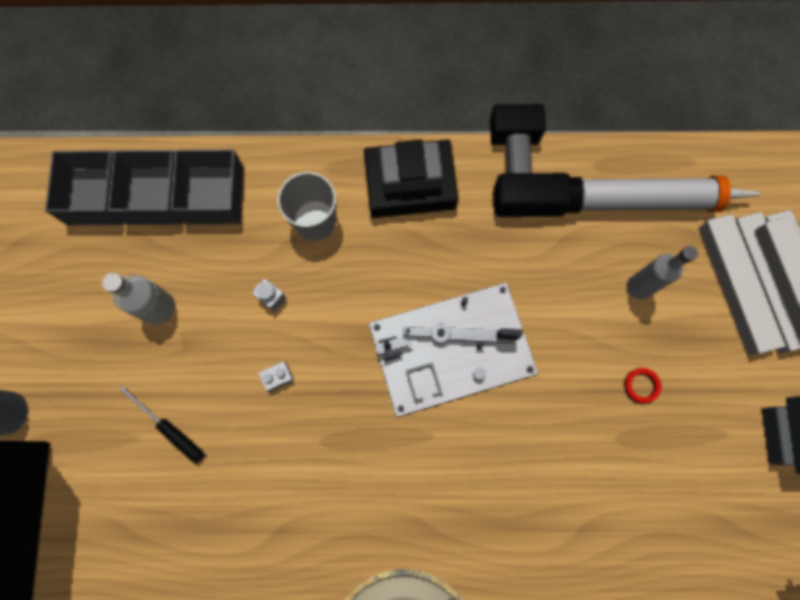

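View pics/scene0.png

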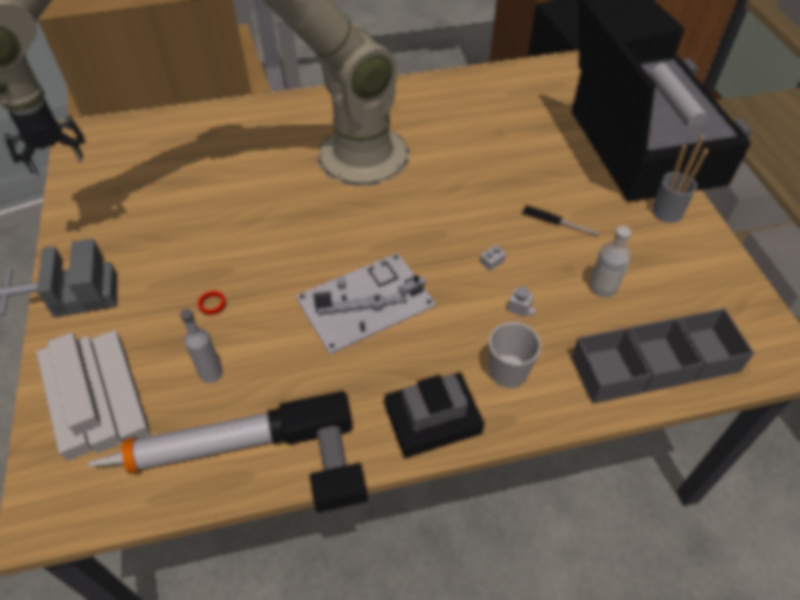

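The top view shows the fixture, with corners near (370,322), (506,285), (537,373) and (396,415) in the 800 px view. The pocket is at (423,384), the paddle at (510,335), the idler block at (268,295) beside the tub at (308,205), and the guide block at (276,377).

```bash
python3 - <<'E'
from h import *
import pickle
im=pickle.load(open("top0.pkl","rb")); f=im["frame"]; P=pts(im)
hsv=cv2.cvtColor(f,cv2.COLOR_BGR2HSV)
m=np.zeros((384,512),np.uint8); m[170:275,225:355]=((hsv[...,1]<70)&(hsv[...,2]>60))[170:275,225:355]
m=cv2.morphologyEx(m,cv2.MORPH_CLOSE,np.ones((7,7)))
c=max(cv2.findContours(m,0,2)[0],key=cv2.contourArea)
r=cv2.minAreaRect(c); print(r)
w=np.array([onz(im,u,v,.01)[:2] for u,v in c[:,0]]).astype(np.float32)
R=cv2.minAreaRect(w*1000); b=cv2.boxPoints(R); print(R,b.round(0).tolist())
# idler
p=P[175:203,158:186].reshape(-1,3); 
for z0,z1 in((.03,.05),(.05,.07)):
    q=p[(p[:,2]>z0)&(p[:,2]<z1)]; print(len(q),np.median(q,0),q.min(0),q.max(0))
print(cv2.minAreaRect((p[(p[:,2]>.03)][:,:2]*1000).astype(np.float32)))
cv2.imwrite("pics/c.png",cv2.resize(f[165:285,150:360],None,fx=3.8,fy=3.8,interpolation=2))
E
```

```text
((289.5321044921875, 222.9403839111328), (63.02497482299805, 94.92059326171875), 73.3007583618164)
((512.66259765625, -94.6380615234375), (181.29568481445312, 271.4320068359375), 16.411191940307617) [[387.0, 10.0], [464.0, -250.0], [638.0, -199.0], [561.0, 61.0]]
119 [0.60355234 0.23321686 0.0442165 ] [0.58537862 0.21466609 0.03166516] [0.63570583 0.26753602 0.04944847]
89 [0.61147721 0.24124877 0.06222961] [0.59819876 0.22745732 0.05782105] [0.62506433 0.25596403 0.06834774]
((611.3829345703125, 241.75772094726562), (45.054603576660156, 35.668128967285156), 51.40845489501953)
```

View pics/c.png

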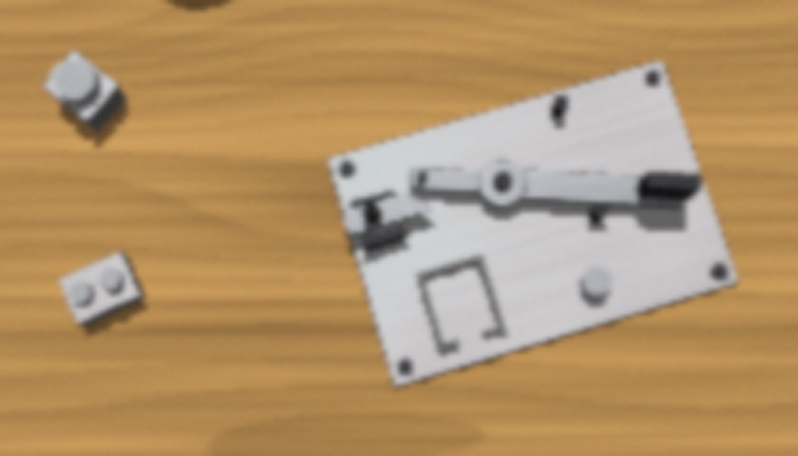

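The crop shows the pocket with its notch facing the robot, the paddle at the right and the roller at (597,286). The idler block is at (82,87) with yaw about 51°, its tab towards +x+y. I'll move to hover over the block.

{"api": "jog_arm", "payload": {
  "moves": [
    [2.6,-3.2,0,0],
    [2.6,-3.2,0,0],
    [2.6,-3.2,0,0],
    [2.6,-3.2,0,0],
    [2.6,-3.2,0,0],
    [2.6,-3.2,0,0],
    [2.6,-3.2,0,0],
    [2.6,-3.2,0,0]
  ],
  "fingers": 0,
  "force": 40
}}

```text
time: 0.77
tcp_pos: [0.3181, -0.4008, 0.3038]
ee_rot: [-0.0, 0.992, 0.125, -0.0]
wrist_force: [1.4, -0.3, -0.7]
opening: 0.0853
gripper_force: 0.0
```

{"api": "jog_arm", "payload": {
  "moves": [
    [2.6,-3.2,0,0],
    [2.6,-3.2,0,0],
    [2.6,-3.2,0,0],
    [2.6,-3.2,0,0],
    [2.6,-3.2,0,0],
    [2.6,-3.2,0,0],
    [2.6,-3.2,0,0],
    [2.6,-3.2,0,0]
  ]
}}

```text
time: 1.43
tcp_pos: [0.4561, -0.1011, 0.3039]
ee_rot: [0.0, 0.992, 0.125, -0.0]
wrist_force: [0.8, -0.7, 0.9]
opening: 0.0854
gripper_force: 0.0
```

{"api": "jog_arm", "payload": {
  "moves": [
    [2.6,-3.2,0,0],
    [2.6,-3.2,0,0],
    [2.6,-3.2,0,0],
    [2.6,-3.2,0,0],
    [2.6,-3.2,0,0],
    [2.6,-3.2,0,0],
    [0,0,0,0],
    [0,0,0,0]
  ]
}}

```text
time: 2.1
tcp_pos: [0.5595, 0.1243, 0.3032]
ee_rot: [-0.0, 0.992, 0.127, -0.0]
wrist_force: [0.2, -0.9, 0.8]
opening: 0.0853
gripper_force: 0.0
```

{"api": "jog_arm", "payload": {
  "moves": [
    [0,0,0,-7],
    [0,0,0,-7],
    [0,0,0,-7],
    [0,0,0,-7],
    [0,0,0,-7],
    [0,0,0,-2],
    [0,0,0,0],
    [0,0,0,0]
  ]
}}

```text
time: 2.77
tcp_pos: [0.559, 0.12, 0.3037]
ee_rot: [0.0, 0.902, 0.432, -0.0]
wrist_force: [0.1, -1.1, -0.8]
opening: 0.0855
gripper_force: 0.0
```

```bash
cat >> h.py <<'E'
def go(x,y,z=None,a=None):
    "remaining shift in tool axes, cm, and roll"
    s=robot.get_state(); w,qx,qy,qz=s["ee_rot"]; A=2*np.arctan2(qy,qx); d=np.array([x,y])-s["tcp_pos"][:2]
    print("ang",np.degrees(A).round(2),"j",s["joint_positions"].round(2),"tx,ty cm",((d@[np.cos(A),np.sin(A)])*100).round(2),((d@[np.sin(A),-np.cos(A)])*100).round(2),
      "tz",None if z is None else ((s["tcp_pos"][2]-z)*100).round(2),"roll",None if a is None else (np.degrees(A)-a).round(2))
E
python3 - <<'E'
from h import *
import pickle
im=get_image("wrist"); cv2.imwrite("pics/w1.png",im["frame"]); pickle.dump(im,open("w1.pkl","wb"))
P=pts(im); print(im["cam_to_world"].round(3).tolist())
go(.611,.2417,.3,51.4)
E
```

```text
[[0.779, -0.593, -0.205, 0.613], [-0.627, -0.737, -0.253, 0.186], [-0.001, 0.325, -0.946, 0.373], [0.0, 0.0, 0.0, 1.0]]
ang 51.18 j [-0.08  0.43 -0.32  1.94  0.19  0.8  -1.18] tx,ty cm 12.71 -3.55 tz 0.38 roll -0.22
```

View pics/w1.png

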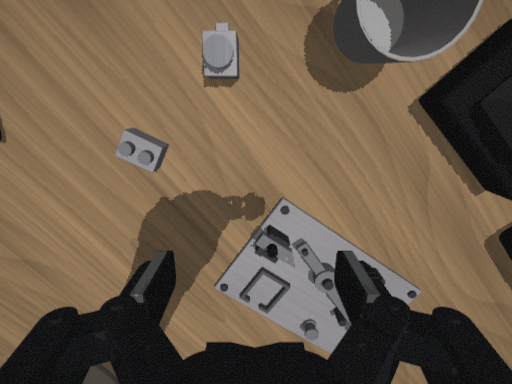

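The wrist view shows the block at (220,53) with its tab pointing up at (222,28), and the pocket at (265,288). Both can be measured from this image.

```bash
python3 - <<'E'
from h import *
import pickle
im=pickle.load(open("w1.pkl","rb")); P=pts(im); f=im["frame"]
p=P[10:100,185:255].reshape(-1,3)
for z0,z1 in((.035,.05),(.055,.07)):
    q=p[(p[:,2]>z0)&(p[:,2]<z1)]; print(len(q),q[:,2].mean(),cv2.minAreaRect((q[:,:2]*1000).astype(np.float32)))
# whole block outline via gray mask
hsv=cv2.cvtColor(f,cv2.COLOR_BGR2HSV); print(hsv[70,208],hsv[28,222],hsv[60,260],hsv[300,230])
q=p[(p[:,2]>.006)&(p[:,2]<.014)]; print("tab?",len(q),np.median(q,0))
# pocket wall tops z .02
p=P[255:325,225:300].reshape(-1,3); q=p[(p[:,2]>.0165)&(p[:,2]<.0235)]
print(len(q),cv2.minAreaRect((q[:,:2]*1000).astype(np.float32)))
E
```

```text
771 0.043421895013594135 ((611.6204223632812, 244.23184204101562), (43.26042938232422, 36.170536041259766), 51.14482879638672)
797 0.06136285082174762 ((611.8489379882812, 243.98951721191406), (29.099632263183594, 29.14861488342285), 48.852046966552734)
[135   3 153] [143   6 163] [ 17  99 134] [ 16 101 134]
tab? 125 [0.63160573 0.26851292 0.00936572]
431 ((450.0407409667969, -39.42556381225586), (60.84208679199219, 53.16256332397461), 16.72531509399414)
```

```bash
python3 -c "
from h import *
go(.6117,.2441,.088,51.15)"
```

```text
ang 51.18 j [-0.08  0.43 -0.32  1.94  0.19  0.8  -1.18] tx,ty cm 12.94 -3.65 tz 21.58 roll 0.03
```

{"api": "jog_arm", "payload": {
  "moves": [
    [3.2,-0.9,1.5,0],
    [3.2,-0.9,1.5,0],
    [3.2,-0.9,1.5,0],
    [3.3,-0.9,1.5,0],
    [0,0,3.5,0],
    [0,0,3.5,0],
    [0,0,0,0],
    [0,0,0,0]
  ]
}}

```text
time: 3.48
tcp_pos: [0.6108, 0.2442, 0.1725]
ee_rot: [0.0, 0.901, 0.433, -0.002]
wrist_force: [0.1, -0.0, -0.0]
opening: 0.0853
gripper_force: 0.0
```

```bash
python3 -c "
from h import *
go(.6117,.2441,.088,51.15)"
```

```text
ang 51.33 j [-0.3   0.68 -0.26  1.85  0.27  0.65 -1.4 ] tx,ty cm 0.05 0.08 tz 8.45 roll 0.18
```

{"api": "jog_arm", "payload": {
  "moves": [
    [0,0.1,2.4,0.1],
    [0,0,2,0],
    [0,0,2,0],
    [0,0,1.4,0],
    [0,0,0.6,0],
    [0,0,0,0],
    [0,0,0,0]
  ]
}}

```text
time: 4.07
tcp_pos: [0.6131, 0.2444, 0.0911]
ee_rot: [0.0, 0.902, 0.432, 0.001]
wrist_force: [1.2, 0.6, -0.1]
opening: 0.0853
gripper_force: 0.0
```

{"api": "jog_arm", "payload": {
  "moves": [
    [0,0,0,0],
    [0,0,0,0],
    [0,0,0,0],
    [0,0,0,0],
    [0,0,0,0],
    [0,0,0,0],
    [0,0,0,0],
    [0,0,0,0]
  ],
  "fingers": 1,
  "force": 40
}}

```text
time: 4.73
tcp_pos: [0.6127, 0.2444, 0.0906]
ee_rot: [0.0, 0.902, 0.433, 0.0]
wrist_force: [-0.1, -0.6, 5.6]
opening: 0.0355
gripper_force: 40.9
```

```bash
python3 -c "
from h import *
go(.6117,.2441,.088,51.15);s=robot.get_state();print(s['opening'],s['gripper_force'])"
```

```text
ang 51.27 j [-0.33  0.79 -0.21  1.88  0.32  0.5  -1.43] tx,ty cm -0.09 -0.06 tz 0.26 roll 0.12
0.035468580614220466 40.89793503284454
```

{"api": "jog_arm", "payload": {
  "moves": [
    [0,0,-1.5,0],
    [0,0,-3,0],
    [0,0,-3,0],
    [0,0,-3,0],
    [0,0,-2,0],
    [0,0,0,0]
  ]
}}

```text
time: 5.23
tcp_pos: [0.614, 0.245, 0.2195]
ee_rot: [0.0, 0.902, 0.433, 0.003]
wrist_force: [0.7, 0.5, -1.2]
opening: 0.0355
gripper_force: 40.3
```

```bash
python3 -c "
from h import *
go(.45,-.0394,.22,196.6);s=robot.get_state();print(s['opening'],s['wrist_force'])"
```

```text
ang 51.25 j [-0.28  0.63 -0.28  1.82  0.25  0.72 -1.38] tx,ty cm -32.44 5.01 tz -0.05 roll -145.35
0.03552489543654582 [ 0.67049655  0.47467725 -1.19454078]
```

{"api": "jog_arm", "payload": {
  "moves": [
    [-3.0,0.5,0,0],
    [-4.0,0.6,0,0],
    [-4.0,0.6,0,0],
    [-4.0,0.6,0,0],
    [-4.0,0.6,0,0],
    [-4.0,0.6,0,0],
    [-4.0,0.6,0,0],
    [-3,0.5,0,0]
  ]
}}

```text
time: 5.9
tcp_pos: [0.4579, -0.0212, 0.2142]
ee_rot: [-0.0, 0.902, 0.432, -0.001]
wrist_force: [0.8, -0.6, -1.9]
opening: 0.0355
gripper_force: 40.2
```

{"api": "jog_arm", "payload": {
  "moves": [
    [0,0,0,-7],
    [0,0,0,-7],
    [0,0,0,-7],
    [0,0,0,-7],
    [0,0,0,-7],
    [0,0,0,-7],
    [0,0,0,-7],
    [0,0,0,-7]
  ]
}}

```text
time: 6.57
tcp_pos: [0.4603, -0.0186, 0.2143]
ee_rot: [-0.001, 0.591, 0.807, -0.0]
wrist_force: [0.3, 0.2, -1.2]
opening: 0.0353
gripper_force: 40.2
```

{"api": "jog_arm", "payload": {
  "moves": [
    [0,0,0,-7],
    [0,0,0,-7],
    [0,0,0,-7],
    [0,0,0,-7],
    [0,0,0,-7],
    [0,0,0,-7],
    [0,0,0,-7],
    [0,0,0,-7]
  ]
}}

```text
time: 7.23
tcp_pos: [0.4603, -0.0187, 0.2143]
ee_rot: [-0.001, 0.143, 0.99, 0.0]
wrist_force: [-0.2, -1.1, -1.2]
opening: 0.0352
gripper_force: 40.2
```

```bash
python3 -c "
from h import *
go(.45,-.0394,.22,196.6);s=robot.get_state();print(s['opening'],s['wrist_force'],s['tcp_pos'])"
```

```text
ang 163.61 j [ 0.53  0.56 -0.86  2.24  0.73  0.65  0.41] tx,ty cm 0.4 -2.28 tz -0.57 roll -32.99
0.03516824839745343 [-0.22646764 -1.09750315 -1.19236133] [ 0.4602836  -0.01865412  0.21429841]
```

{"api": "jog_arm", "payload": {
  "moves": [
    [0.4,-2.3,0,0],
    [0,0,0,-7],
    [0,0,0,-7],
    [0,0,0,-7],
    [0,0,0,-7],
    [0,0,0,-5],
    [0,0,0,0],
    [0,0,0,0]
  ]
}}

```text
time: 7.9
tcp_pos: [0.4499, -0.0395, 0.2143]
ee_rot: [-0.0, -0.14, 0.99, 0.001]
wrist_force: [-0.6, 0.6, -0.9]
opening: 0.0354
gripper_force: 40.4
```

```bash
python3 - <<'E'
from h import *
import pickle
go(.45,-.0394,.13,196.6)
im=get_image("wrist"); cv2.imwrite("pics/w2.png",im["frame"]); pickle.dump(im,open("w2.pkl","wb"))
P=pts(im); p=P.reshape(-1,3)
s=robot.get_state(); t=s["tcp_pos"]; print(t)
for z0,z1 in((.0165,.0235),):
    q=p[(abs(p[:,2]-.02)<.0035)&(np.hypot(p[:,0]-.45,p[:,1]+.0394)<.05)]
    print(len(q),cv2.minAreaRect((q[:,:2]*1000).astype(np.float32)))
E
```

```text
ang 196.1 j [ 0.67  0.61 -1.02  2.25  0.83  0.72  0.91] tx,ty cm -0.02 0.01 tz 8.43 roll -0.5
[ 0.44996174 -0.03951803  0.21445325]
674 ((446.6567077636719, -40.660133361816406), (51.54054260253906, 52.18148422241211), 15.96081256866455)
```

View pics/w2.png

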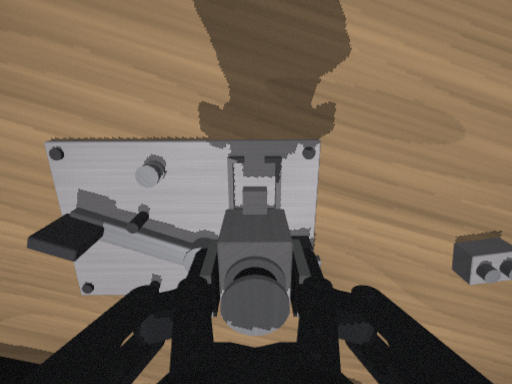

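The image shows the held block square to the plate, with the tab at (255,200) over the notch between the walls at columns 230 and 280. I'll measure the in-hand offset before lowering.

```bash
python3 - <<'E'
from h import *
import pickle
im=pickle.load(open("w2.pkl","rb")); P=pts(im); p=P[150:335,200:310].reshape(-1,3)
s=robot.get_state(); A=np.radians(196.1); t=s["tcp_pos"]
def loc(q): d=q[:,:2]-t[:2]; return np.c_[d@[np.cos(A),np.sin(A)],d@[-np.sin(A),np.cos(A)]]*1000
for n,z0,z1 in(("spool",.178,.192),("top",.162,.172),("face",.140,.160),("tab",.127,.138)):
    q=p[(p[:,2]>z0)&(p[:,2]<z1)]; l=loc(q); print(n,len(q),q[:,2].mean(),np.percentile(l,[1,50,99],axis=0).round(1).tolist())
    if n=="face": print(np.degrees(np.arctan(np.polyfit(l[:,1],l[:,0],1)[0])))
# pocket walls rows above tab
p=P[140:330,215:300].reshape(-1,3); B=np.radians(16.6)
q=p[abs(p[:,2]-.02)<.003]; d=(q[:,:2]-[.45,-.0394])*1000; l=np.c_[d@[np.cos(B),np.sin(B)],d@[-np.sin(B),np.cos(B)]]
print("walls",len(l),np.percentile(l,[1,99],axis=0)); m=l[l[:,0]>-24]; m=m[m[:,0]<0]
print([np.percentile(m[m[:,1]*k>0][:,1],[2,50,98]).round(1) if (m[:,1]*k>0).any() else 0 for k in(1,-1)])
# plate near edge angle & y position
q=P[142:300,50:325].reshape(-1,3); q=q[abs(q[:,2]-.01)<.003]; print(cv2.minAreaRect((q[:,:2]*1000).astype(np.float32)))
E
```

```text
spool 4228 0.18432547321013382 [[-16.5, -21.9], [-0.1, 0.1], [11.7, 21.7]]
top 3542 0.1675423919380964 [[-11.5, -23.7], [9.8, 0.1], [19.2, 23.4]]
face 1486 0.15148830658271417 [[4.9, -28.2], [18.7, -0.4], [19.4, 28.0]]
-0.08560369001509802
tab 979 0.1329223222332573 [[18.3, -16.9], [22.5, 0.1], [33.1, 16.7]]
walls 681 [[-29.18909398 -26.06886556]
 [ 57.64364096  40.46709484]]
[array([16.4, 23.2, 25.4]), array([-25.9, -23.6, -21.2])]
((514.3384399414062, -93.9561767578125), (179.76612854003906, 270.42803955078125), 16.225658416748047)
```

{"api": "jog_arm", "payload": {
  "moves": [
    [0.15,0,2,-0.3],
    [0,0,3,0],
    [0,0,2.5,0],
    [0,0,1.5,0],
    [0,0,0.9,0],
    [0,0,0,0],
    [0,0,0,0]
  ]
}}

```text
time: 8.53
tcp_pos: [0.4487, -0.0395, 0.1157]
ee_rot: [-0.0, -0.144, 0.99, 0.0]
wrist_force: [0.6, 0.7, -0.4]
opening: 0.0354
gripper_force: 40.4
```

```bash
python3 - <<'E'
from h import *
import pickle
go(.4486,-.0398,.1006,196.4)
im=get_image("wrist"); cv2.imwrite("pics/w3.png",im["frame"]); pickle.dump(im,open("w3.pkl","wb"))
P=pts(im); p=P[100:335,150:350].reshape(-1,3)
s=robot.get_state(); A=np.radians(196.4); t=s["tcp_pos"]; print(t)
def loc(q): d=q[:,:2]-t[:2]; return np.c_[d@[np.cos(A),np.sin(A)],d@[-np.sin(A),np.cos(A)]]*1000
b=t[2]-.0906
for n,z0,z1 in(("face",.016,.036),("tab",.008,.012),("walls",.02-b-.003,.02-b+.003)):
    q=p[(p[:,2]>b+z0)&(p[:,2]<b+z1)]; l=loc(q)
    if n=="face": l=l[abs(l[:,1])<15]
    if n=="tab": l=l[abs(l[:,1])<8.5]; 
    print(n,len(l),np.percentile(l,[1,50,99],axis=0).round(1).tolist())
E
```

```text
ang 196.52 j [ 0.51  0.75 -0.8   2.33  1.17  0.56  0.61] tx,ty cm 0.01 -0.03 tz 1.51 roll 0.12
[ 0.44890304 -0.03959211  0.11620457]
face 954 [[18.3, -14.6], [19.0, 0.1], [19.6, 14.7]]
tab 609 [[18.7, -6.9], [25.5, 0.1], [33.0, 7.1]]
walls 1021 [[-74.5, -25.6], [20.1, 11.9], [28.4, 26.3]]
```

View pics/w3.png

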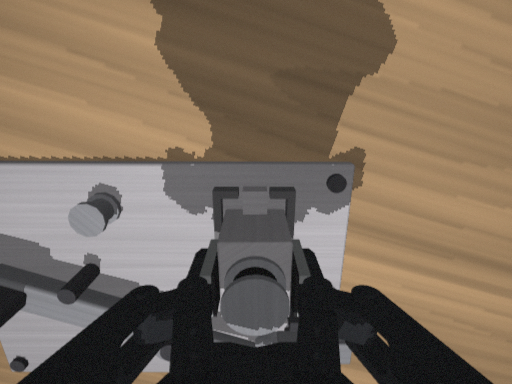

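The tab lines up with the notch. The gap to the front wall is about 4 mm, so I'll shift 1 mm forward and lower.

{"api": "jog_arm", "payload": {
  "moves": [
    [0.1,0,0.4,0],
    [0,0,0.4,0],
    [0,0,0.4,0],
    [0,0,0.2,0],
    [0,0,0,0],
    [0,0,0,0]
  ]
}}

```text
time: 9.08
tcp_pos: [0.4478, -0.0401, 0.1018]
ee_rot: [-0.0, -0.144, 0.99, 0.0]
wrist_force: [0.4, 0.6, -0.9]
opening: 0.0352
gripper_force: 40.4
```

{"api": "jog_arm", "payload": {
  "moves": [
    [0,0,0.1,0],
    [0,0,0.05,0],
    [0,0,0,0],
    [0,0,0,0]
  ]
}}

```text
time: 9.42
tcp_pos: [0.4479, -0.0401, 0.1005]
ee_rot: [0.0, -0.144, 0.99, -0.0]
wrist_force: [0.6, -0.4, 0.9]
opening: 0.0352
gripper_force: 40.6
```

{"api": "jog_arm", "payload": {
  "moves": [
    [0,0,0,0],
    [0,0,0,0],
    [0,0,0,0],
    [0,0,0,0],
    [0,0,0,0],
    [0,0,0,0]
  ],
  "fingers": 0
}}

```text
time: 9.92
tcp_pos: [0.4479, -0.0401, 0.1003]
ee_rot: [-0.0, -0.144, 0.99, 0.0]
wrist_force: [-0.5, -0.1, -0.0]
opening: 0.0855
gripper_force: 0.0
```

{"api": "jog_arm", "payload": {
  "moves": [
    [0,0,-1,0],
    [0,0,-3,0],
    [0,0,-4,0],
    [0,0,-4,0],
    [0,0,-2,0],
    [0,0,0,0],
    [0,0,0,0]
  ]
}}

```text
time: 10.5
tcp_pos: [0.4481, -0.0406, 0.2412]
ee_rot: [0.001, -0.144, 0.99, -0.001]
wrist_force: [-0.9, -0.7, -0.3]
opening: 0.0852
gripper_force: 0.0
```

```bash
python3 - <<'E'
from h import *
import pickle
im=get_image("wrist"); cv2.imwrite("pics/w4.png",im["frame"]); pickle.dump(im,open("w4.pkl","wb"))
P=pts(im); p=P.reshape(-1,3)
A=np.radians(196.4); c=np.array([.4495,-.0398])
def loc(q): d=q[:,:2]-c; return np.c_[d@[np.cos(A),np.sin(A)],d@[-np.sin(A),np.cos(A)]]*1000
n=loc(p); p=p[np.hypot(*n.T)<48]
for k,z0,z1,yl in(("spool",.068,.076,50),("top",.050,.058,50),("face",.028,.045,15),("walls",.0165,.0235,50)):
    q=p[(p[:,2]>z0)&(p[:,2]<z1)]; l=loc(q); o=abs(l[:,1])<yl; l=l[o]
    print(k,len(l),q[o][:,2].mean() if o.any() else 0,np.percentile(l,[1,50,99],axis=0).round(1).tolist())
import sys
s=robot.get_state(); print(s["tcp_pos"],s["joint_positions"].round(2))
E
```

```text
spool 831 0.0712412520506679 [[-15.6, -14.3], [-1.2, 0.0], [12.8, 13.6]]
top 781 0.05363484358613456 [[-22.8, -18.0], [11.2, 0.1], [20.3, 17.5]]
face 116 0.03596350990629281 [[19.8, -14.8], [20.1, -0.9], [20.5, 14.2]]
walls 849 0.01932088018095768 [[-30.5, -25.8], [18.1, 0.1], [33.8, 25.7]]
[ 0.44763286 -0.04064566  0.24028216] [ 0.7   0.56 -1.04  2.23  0.75  0.75  1.  ]
```

View pics/w4.png

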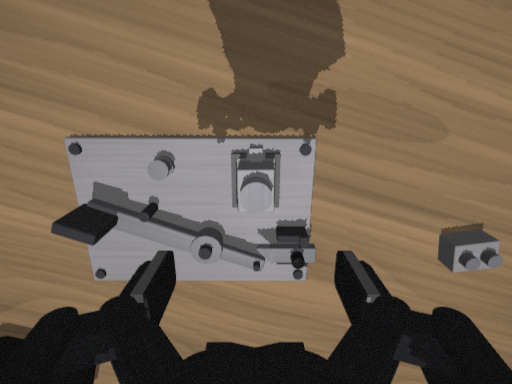

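The block is seated: flat, spool top at 71 mm, about 1 mm off centre, tab in the notch at (256,152). Next is locating the paddle and roller for the push.

```bash
python3 - <<'E'
from h import *
import pickle
im=pickle.load(open("w4.pkl","rb")); P=pts(im)
q=P[195:250,45:125].reshape(-1,3); q=q[(q[:,2]>.072)&(q[:,2]<.088)]; print("paddle",len(q),cv2.minAreaRect((q[:,:2]*1000).astype(np.float32)))
q=P[150:185,140:180].reshape(-1,3); q=q[(q[:,2]>.026)&(q[:,2]<.038)]; print("roller",len(q),np.median(q,0))
q=P[195:230,135:165].reshape(-1,3); print("pin max z",np.nanmax(q[:,2]))
q=P[225:270,265:320].reshape(-1,3); print("pawl max z",np.nanmax(q[:,2]))
go(.4932,-.1818,.118,176.4)
E
```

```text
paddle 685 ((530.03173828125, -190.43722534179688), (40.08144760131836, 13.14494514465332), 85.64521789550781)
roller 366 [ 0.46396623 -0.13902205  0.03111112]
pin max z 0.04125313472987807
pawl max z 0.05874037488166495
ang 196.53 j [ 0.7   0.56 -1.04  2.23  0.75  0.75  1.  ] tx,ty cm -0.35 -14.83 tz 12.23 roll 20.13
```

{"api": "jog_arm", "payload": {
  "moves": [
    [0,0,0,6],
    [0,0,0,7],
    [0,0,0,7],
    [0,0,0,0],
    [0,0,0,0],
    [0,0,0,0]
  ],
  "fingers": 1,
  "force": 60
}}

```text
time: 11.05
tcp_pos: [0.4475, -0.04, 0.2397]
ee_rot: [-0.001, 0.028, 1.0, 0.0]
wrist_force: [0.2, 0.6, -0.3]
opening: 0.0121
gripper_force: 0.0
```

```bash
python3 -c "
from h import *
go(.4932,-.1818,.118,176.4)"
```

```text
ang 176.83 j [ 0.65  0.53 -0.95  2.24  0.69  0.7   0.72] tx,ty cm -5.34 -13.91 tz 12.17 roll 0.43
```

{"api": "jog_arm", "payload": {
  "moves": [
    [-1.3,-3.5,0,0.4],
    [-1.3,-3.5,0,0],
    [-1.3,-3.5,0,0],
    [-1.4,-3.4,0,0],
    [0,0,3.5,0],
    [0,0,3.5,0],
    [0,0,2,0],
    [0,0,0,0]
  ]
}}

```text
time: 11.72
tcp_pos: [0.4898, -0.1823, 0.1464]
ee_rot: [-0.003, 0.032, 0.999, 0.001]
wrist_force: [-0.4, 1.1, 0.1]
opening: 0.0001
gripper_force: 0.0
```

```bash
python3 -c "
from h import *
go(.4932,-.1818,.118,176.4);s=robot.get_state();print(s['opening'],s['tcp_pos'])"
```

```text
ang 176.31 j [ 0.78  0.73 -0.79  2.15  0.9   0.64  0.85] tx,ty cm -0.33 0.07 tz 2.84 roll -0.09
7.028511094575152e-05 [ 0.48981624 -0.18231154  0.14643677]
```

{"api": "jog_arm", "payload": {
  "moves": [
    [0,0,1.5,0],
    [0,0,1.3,0],
    [-0.6,0,0,0],
    [-0.6,0,0,0],
    [-0.6,0,0,0],
    [-0.3,0,0,0],
    [0,0,0,0]
  ]
}}

```text
time: 12.3
tcp_pos: [0.513, -0.1836, 0.1231]
ee_rot: [0.0, 0.033, 0.999, -0.0]
wrist_force: [-5.3, 0.8, 3.2]
opening: 0.0
gripper_force: 2.3
```

{"api": "jog_arm", "payload": {
  "moves": [
    [-0.43,0,0,-2],
    [-0.43,0,0,-2],
    [-0.43,0,0,-2],
    [-0.43,0,0,-2],
    [-0.43,0,0,-2],
    [0,0,0,0]
  ]
}}

```text
time: 12.8
tcp_pos: [0.5332, -0.1852, 0.1225]
ee_rot: [-0.001, -0.054, 0.999, -0.001]
wrist_force: [-5.1, -4.9, 2.5]
opening: -0.0
gripper_force: 3.2
```

```bash
cat >> h.py <<'E'
def tens():
    s=robot.get_state(); w,qx,qy,qz=s["ee_rot"]; A=2*np.arctan2(qy,qx); t=s["tcp_pos"][:2]
    d=t-[.5372,-.0708]; n=-np.array([np.cos(A),np.sin(A)]); u=np.array([n[1],-n[0]])
    # assumes flat contact 17 mm ahead of TCP
    c=d+.017*n; print("r",np.hypot(*c).round(4),"theta est",(np.arctan2(c[1],c[0])+np.radians(93.9)).round(3),"tool-theta",(np.arctan2(n[1],n[0])-np.radians(-3.9)).round(3),"F",s["wrist_force"].round(1),"j",s["joint_positions"].round(2))
E
python3 -c "
from h import *
tens()"
```

```text
r 0.1133 theta est 0.182 tool-theta 0.177 F [-5.1 -4.9  2.5] j [ 0.75  0.8  -0.8   2.07  0.95  0.69  0.99]
```

{"api": "jog_arm", "payload": {
  "moves": [
    [-0.43,0,0,-2.2],
    [-0.43,0,0,-2.2],
    [-0.43,0,0,-2.2],
    [-0.43,0,0,-2.2],
    [-0.43,0,0,-2.2],
    [-0.43,0,0,-2.2],
    [-0.43,0,0,-2.2],
    [0,0,0,0]
  ]
}}

```text
time: 13.47
tcp_pos: [0.5621, -0.1798, 0.1222]
ee_rot: [-0.002, -0.187, 0.982, -0.002]
wrist_force: [-2.5, -3.9, -1.2]
opening: -0.0001
gripper_force: 2.0
```

```bash
python3 -c "
from h import *
tens()"
```

```text
r 0.1106 theta est 0.445 tool-theta 0.444 F [-2.5 -3.9 -1.2] j [ 0.76  0.85 -0.86  2.01  0.97  0.77  1.24]
```

{"api": "jog_arm", "payload": {
  "moves": [
    [-0.43,0,0,-2.2],
    [-0.43,0,0,-2.2],
    [-0.43,0,0,-2.2],
    [-0.43,0,0,-2.2],
    [-0.43,0,0,-2.2],
    [0,0,0,0]
  ]
}}

```text
time: 13.97
tcp_pos: [0.5815, -0.1715, 0.122]
ee_rot: [-0.003, -0.28, 0.96, -0.002]
wrist_force: [-5.4, -12.6, 1.2]
opening: -0.0004
gripper_force: 5.4
```

```bash
python3 -c "
from h import *
tens()"
```

```text
r 0.1088 theta est 0.638 tool-theta 0.636 F [ -5.4 -12.6   1.2] j [ 0.75  0.88 -0.9   1.97  0.98  0.82  1.41]
```

{"api": "jog_arm", "payload": {
  "moves": [
    [-0.4,-0.05,0,-2.2],
    [-0.4,-0.1,0,-2.2],
    [-0.2,-0.1,0,-1],
    [0,0,0,0],
    [0,0,0,0]
  ]
}}

```text
time: 14.38
tcp_pos: [0.5903, -0.1674, 0.122]
ee_rot: [-0.003, -0.324, 0.946, -0.002]
wrist_force: [-7.7, -8.9, 2.9]
opening: 0.0001
gripper_force: 5.6
```

```bash
python3 -c "
from h import *
tens()"
```

```text
r 0.1088 theta est 0.726 tool-theta 0.728 F [-7.7 -8.9  2.9] j [ 0.75  0.89 -0.92  1.95  0.99  0.84  1.5 ]
```

{"api": "jog_arm", "payload": {
  "moves": [
    [-0.2,0,0,-1],
    [-0.15,0,0,0],
    [0,0,0,0],
    [0,0,0,0]
  ]
}}

```text
time: 14.72
tcp_pos: [0.5926, -0.1659, 0.122]
ee_rot: [-0.004, -0.332, 0.943, -0.002]
wrist_force: [-8.7, -10.8, 3.3]
opening: -0.0003
gripper_force: 6.6
```

{"api": "jog_arm", "payload": {
  "moves": [
    [-0.15,0,0,0],
    [-0.15,0,0,0],
    [0,0,0,0],
    [0,0,0,0]
  ]
}}

```text
time: 15.05
tcp_pos: [0.5931, -0.1655, 0.1219]
ee_rot: [-0.006, -0.332, 0.943, -0.003]
wrist_force: [-16.0, -15.3, 11.1]
opening: -0.0001
gripper_force: 11.0
```

```bash
python3 - <<'E'
from h import *
tens()
for n in ("top","wrist"):
    im=get_image(n); P=pts(im).reshape(-1,3)
    d=P[:,:2]-[.5372,-.0708]; r=np.hypot(*d.T); a=np.arctan2(d[:,1],d[:,0])+np.radians(93.9)
    q=(abs(P[:,2]-.029)<.006)&(r>.06)&(r<.09)&(abs(a)<1.2); print(n,q.sum(),np.percentile(a[q],[5,50,95]).round(3) if q.any() else 0)
    cv2.imwrite(f"pics/{n}5.png",im["frame"])
E
```

```text
r 0.1089 theta est 0.756 tool-theta 0.744 F [-16.  -15.3  11.1] j [ 0.74  0.9  -0.92  1.94  0.99  0.86  1.51]
top 31 [0.57  0.723 0.918]
wrist 1956 [-0.184  0.708  0.92 ]
```

View pics/wrist5.png

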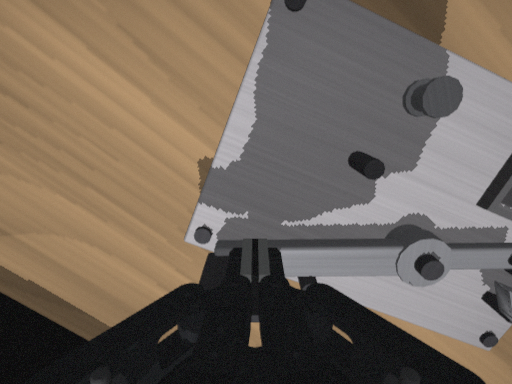

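The arm is on its rear stop: 3 mm of command moved the tool only 0.6 mm, the force rose to about 22 N, and the angle reads about 0.75 rad. I'll let it settle once and hand in.

{"api": "jog_arm", "payload": {
  "moves": [
    [0,0,0,0],
    [0,0,0,0],
    [0,0,0,0],
    [0,0,0,0]
  ]
}}

```text
time: 15.48
tcp_pos: [0.5931, -0.1656, 0.1219]
ee_rot: [-0.006, -0.332, 0.943, -0.003]
wrist_force: [-15.2, -15.2, 9.7]
opening: -0.0005
gripper_force: 11.0
```

```bash
python3 -c "
from h import *
tens(); print(robot.finish_job())"
```

```text
r 0.1089 theta est 0.756 tool-theta 0.744 F [-15.2 -15.2   9.7] j [ 0.74  0.9  -0.92  1.94  0.99  0.86  1.51]
the job is handed in; nothing more can be done
None
```

I handed the job in at about 15.5 s, with no verdict returned: the idler block sits flat in its pocket, tab in the notch and let go, and the fingers hold the tensioner on its rear stop (about 0.75 rad, about 22 N). I inferred the pawl click from that angle and did not see it.

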